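# Zero the gauge, seat the cover plate on its pin and hold it home

### The arm

A 7-joint arm with a two-finger parallel gripper is mounted at the origin on the work surface. World frame = base frame: x ahead of the robot, y to its left, z up, the work surface at z = 0. Lengths are in m, angles in degrees, forces in N, time in s.
With the tool pointing down it reaches from about 0.425 to 0.825 m from the base axis. Payload 3.6 kg.
Tool frame: the origin (TCP) lies at the very end of the fingers, on their centre line; the grasp point (between the pads) lies 19 mm behind it; z points along the fingers, y is the direction in which the jaws open and shut (so a half turn about z gives the same grasp; the last joint's range is limited). The gripper opens to 85 mm and grips with 20 to 120 N. Pads are 22 mm wide; open, the fingers measure 114 mm over their backs; the gripper's body (76 mm by 85 mm) begins 54 mm behind the grasp point. The pads swing forward as they close: fully open they stand 13 mm farther back than shut.
Start: joints at [-70.445, 35.231, -0.722, 81.555, 0.464, 63.22, -2.315], TCP at [0.234, 0.607, 0.231] pointing down, gripper open.
Joint ranges: [-178.69, 178.69], [-17.37, 117.87], [-77.05, 75.6], [15.02, 138.74], [-78.02, 258.01], [0.78, 113.62], [-162.83, 162.83]. Speed limits (degrees/s): [159.86, 159.86, 180, 180, 180, 180, 180].

### API

Orientations are given as [roll, pitch, yaw] about the fixed x, y, z axes, in that order (R = Rz(yaw) Ry(pitch) Rx(roll)).
In Python, from workcell import robot, eyes, sign_off, spotter gives the robot as it stands.
- The arm moves only by the tool step_arm, never from a script. Its argument "deltas" is text: rows parted by semicolons, each of 7 numbers parted by spaces: the shift along the tool's x, y, z in units of 50 mm (1.0 is 50 mm), then the turn, a rotation vector about the tool's x, y, z in rad, then the finger opening in mm, from 0 to 85.4. In form: x y z wx wy wz hand; .... A call has 1 to 5 rows; each row is the pose to reach, as a shift and turn from the pose measured when the call began, along the tool's axes at that moment; what a row does not reach only later rows make up. A row lasts 1/10 s, in which the tool goes at most 50 mm and 8.59 degrees, less where a joint would pass 70% of its speed; a pose out of reach is approached as far as the arm can. A call with a gripper value outside its range is refused whole. The fingers move at their own pace and stop on an object; "force" is the grip in N (left out, the last holds). Time passes only in rows, so rows that repeat a pose let the fingers close. It gives the time, the measured TCP pose, the force and the opening at its end, in the units of the state.
- robot.get_obs(): the state, without advancing time (a new reading comes with each control period).
- eyes.capture(name): name is "scene" or "top"; returns (picture, depth): 420x560x3 uint8, red, green, blue; 420x560 float32, m along the optical axis (not along the pixel's ray), 0 where there is no reading.
- eyes.get_calibration(name): a dict with "fx", "fy", "cx", "cy" (pixels), "rvec" (rotation vector, rad) and "tvec" (3), from world to camera coordinates, as OpenCV has them. Camera axes: x right, y down, z forward; pixel columns grow to the right and rows downward; lengths in m; the calibration is good to about 2 mm. A picture is of the moment at which its call begins. get_calibration takes no time and is no camera call.
- sign_off(): hands the job in, once; it reports no verdict.
Trained networks look in the newest picture that a camera, given by its name, has taken for a name from the list of things; names that differ only in an ending like _2 or _b are one class to them, and where a whole thing is asked for, a point or a joint stands for the part that bears it (a point fixed in the world has none). Each returns a list of dicts, best first, with "p" (0 to 1); they miss things now and then, are a little off and sometimes report something else, mostly with a low value. They report only what shows in the picture. A call takes as long as a camera call. They do not tell look-alikes from the thing itself.
- spotter.silhouettes(camera, label): "mask" (420x560 bool, what is visible of it).
- spotter.tip_of(camera, label): "centre" ([x, y, z] in m, in world coordinates, good to about 4 mm: a listed point, or the origin of a listed thing).
The state is a dict: "clock": time; "q": joint angles; "joint_vel": joint speeds; "tau": joint torques, N m; "tool_pos": TCP position; "tool_rot": TCP orientation; "contact_force": force on the tool from outside, world axes, zero at the start; "wrist_torque": the same for the moment, N m; "gripper_width": opening from 0.0 (shut) to 1.0 (fully open).
Only numpy, scipy, OpenCV 4.12 (cv2) and the standard library are available. Lean on these libraries where they do the work, as an engineer would, in place of code of your own. Each camera call takes 0.05 s, during which the arm holds its last target.

### The job

On the checking fixture, first turn the ring (bezel) of the dial gauge until its thick zero mark stands right at the tip of the needle, and leave it there. Then pick up the loose plate by its bar grip, set it squarely over the locating pin of the fixture so that the hidden hole in its underside drops onto the pin, and press it down against the two sprung lifters until it sits flat on the steel seat. Finish while still holding the plate pressed fully home, since the lifters push it up again if you let go, and leave the other things on the bench alone.

Things in the scene. Friction and masses are not known exactly. Their poses are not given: they have to be found in the camera images.
- fixture: Checking fixture bolted to the bench: dark steel sole plate (120 mm along x, 10 mm thick, y = -60 to +175 mm) carrying a steel seat block (100 mm along x, 80 mm along y, top at z = 30 mm, centred on the origin) and, towards +y, a dial gauge lying face up. Origin: on the bench, under the seat block's centre. Z up.
- seat (a point): Point in the middle of the seat block's flat top (z = 30 mm), at the foot of the locating pin; axes as the fixture's. The fixed upright pin there is 12 mm in diameter and 12 mm high, with its top 4 mm tapered to 6 mm diameter. On either side of it, at x = +-34 mm, a brass lifter (12 mm by 50 mm) stands 6 mm proud of the seat.
- gauge (a point): On the axis of the dial gauge, at the top of its bezel (z = 50 mm), 125 mm from the pin towards the fixture's +y. The bezel is a ribbed steel ring 50 mm in diameter, 22 mm high (z = 28 to 50 mm), to be gripped across from above in any direction; below it is a 40 mm diameter foot, on the sole plate's top at z = 10 mm.
- bezel (a joint): Turning angle of the bezel (rad), counter-clockwise seen from above, limits +-1.6; 0 when the zero mark is at the needle's tip (lifters up). It turns against light friction (0.04 N m) and stays where it is left.
- zero_mark (a point): Top of the bezel's rim at the one thick black zero mark, 22.5 mm from the gauge's axis; the other ticks on the white face are thin. The thin black needle points along the fixture's +x while the lifters are up and swings clockwise (up to 1.5 rad) as they are pressed.
- lifter (a joint): How far the two brass lifters, moving together, are pressed down (m): 0 up, 0.006 when flush with the seat. They are sprung: 7 N at first, 12 N when flush.
- plate: Loose aluminium plate, 100 mm (x) by 80 mm (y) by 20 mm thick, about 0.4 kg, lying flat. Origin: centre of its underside, where there is a blind round hole 14.5 mm across, 2 mm chamfer, 14 mm deep. On top, in the middle, a black bar grip 60 mm long (x), 18 mm wide (y), z = 20 to 64 mm. It goes on either way round, edges in line with the seat block's.
- wrench: Bystander, leave it alone: open wrench lying flat.
- hammer: Bystander, leave it alone: hammer lying flat.
- tape: Bystander, leave it alone: roll of paper tape lying flat, 90 mm across, 24 mm high.
- offcut: Bystander, leave it alone: wood offcut 120 x 45 x 20 mm.
- jar: Bystander, leave it alone: glass jar with steel cap, 66 mm across, 75 mm high.
- mug: Bystander, leave it alone: white mug, 80 mm across, 90 mm high.
- spray: Bystander, leave it alone: white bottle, 60 mm across, 190 mm high.
There are look-alikes about, which are no part of the job. Leave any blue or orange look-alike of the plate alone.

How it is judged (in metres and radians):
On the way, in this order (a step that is already met when the one before it is completed fails the run):
1. the bezel's zero mark stands at the needle (within 0.12 rad), with the lifters still up (value of joint bezel between -0.12 and 0.12 rad and value of joint lifter below 0.001 m), for 0.2 s.
2. the plate has dropped over the pin (horizontal distance between plate and seat below 0.004 m and z of plate in the frame of seat below 0.01 m and angle between plate's own z axis and vertical below 0.12 rad), for 0.1 s.
At the end, for the whole second after the job is handed in: The bezel is within 0.12 rad of zero; the plate is centred on the pin within 3 mm, in line with the seat block within 0.12 rad, level, pressed to within 1.5 mm of the seat with the lifters pushed in by more than 4.5 mm, at rest, and the gripper's fingers still bear on it with more than 3 N (value of joint bezel between -0.12 and 0.12 rad and horizontal distance between plate and seat below 0.003 m and z of plate in the frame of seat below 0.0015 m and angle between plate's own z axis and vertical below 0.04 rad and angle between the x axis of plate and the x axis of fixture, either way round below 0.12 rad and value of joint lifter above 0.0045 m and contact force between the fingers and plate above 3 N and linear speed of plate below 0.02 m/s); the arm keeps its last pose, push and grip.
It fails at once if a bystander is shifted by more than 40 mm (distance of any of wrench, hammer, tape, offcut, jar, mug, spray from where it was at the start of the episode above 0.04 m).
It also fails if it takes over 48 s, if anything falls off the work surface, if the arm or the gripper's body presses on something with over 40 N, if the wrist force passes 120 N, or if a joint passes its speed limit or range.

## Working session

There is one attempt and no reset: what is moved stays moved. The work goes in short steps, Python scripts to look and compute and a tool call to move; the robot and the scene stay as the last step left them, time stands still between calls to the robot, and variables do not carry over. Pictures are saved under pics/ and viewed, and the job is handed in when it is done.

Besides the shell and the picture viewer there is one more tool, called after "Request:" by a JSON object that holds its "name" and its "arguments". step_arm: Moves the arm, as the interface text tells. Its arguments: {"type":"object","properties":{"deltas":{"type":"string"},"force":{"type":"number"}},"required":["deltas"]}

```bash
ls; mkdir -p pics; python3 - <<'E'
from workcell import robot, eyes, sign_off, spotter
import cv2,numpy as np
o=robot.get_obs();print(o)
for n in ("scene","top"):
    p,d=eyes.capture(n);cv2.imwrite(f"pics/{n}0.png",p[:,:,::-1]);np.save(f"pics/{n}0.npy",d);c=eyes.get_calibration(n);print(n,c)
    for l in ("plate","gauge","seat","zero_mark","fixture"):
        try: print(l,[(np.round(x["centre"],4),round(x["p"],2)) for x in spotter.tip_of(n,l)])
        except Exception as e: print(l,e)
E
```

```text
pics
{'clock': 0.0, 'q': array([-70.44534933,  35.28886791,  -0.72300986,  81.64220832,
         0.46359228,  63.22027642,  -2.31647829]), 'joint_vel': array([ 0.0797995 , -0.07966982,  0.06171159,  0.03932139, -0.0735779 ,
        0.0637155 ,  0.01695256]), 'tau': array([-5.25861178e-04, -4.69212985e+01,  2.58805063e-01, -1.71035367e+01,
        9.84231272e-03,  9.73156770e-03,  4.41450695e-06]), 'tool_pos': array([0.23342079, 0.60580921, 0.23013735]), 'tool_rot': array([-1.79851517e+02,  1.65456764e-03,  1.58928998e+02]), 'contact_force': array([-1.04697359,  0.23780708,  0.04175232]), 'wrist_torque': array([ 0.01414873, -0.01387051,  0.00335319]), 'gripper_width': 1.0024074991620018}
scene {'fx': 534.9333886202095, 'fy': 534.9333886202095, 'cx': 286.7871471763922, 'cy': 206.95006546507742, 'rvec': array([ 0.9384797 ,  2.46875185, -1.10978511]), 'tvec': array([ 0.3419844 , -0.21455411,  1.62770377])}
plate [(array([0.5544, 0.0319, 0.0013]), 0.85), (array([ 0.3902, -0.0816, -0.0005]), 0.68), (array([ 0.5668, -0.1282, -0.0031]), 0.55)]
gauge [(array([0.4542, 0.3602, 0.0481]), 0.59), (array([ 2.905e-01, -2.402e-01, -2.000e-04]), 0.39)]
seat [(array([0.4753, 0.2425, 0.0285]), 0.62), (array([ 0.4959, -0.3441,  0.0005]), 0.24)]
zero_mark [(array([0.4715, 0.3793, 0.0495]), 0.74)]
fixture [(array([0.4815, 0.2397, 0.0021]), 0.68)]
top {'fx': 507.3484426089959, 'fy': 507.3484426089959, 'cx': 276.0758785104714, 'cy': 212.69727303798598, 'rvec': array([ 2.10514714, -2.14604044,  0.17235131]), 'tvec': array([0.1023924 , 0.53225059, 1.16761693])}
plate [(array([ 0.3879, -0.0799,  0.0023]), 0.82), (array([ 0.5709, -0.1285,  0.0008]), 0.75), (array([0.5563, 0.0348, 0.0007]), 0.58)]
gauge [(array([0.4557, 0.3632, 0.0511]), 0.85)]
seat [(array([0.48  , 0.2412, 0.0333]), 0.83)]
zero_mark [(array([0.4721, 0.3764, 0.0524]), 0.66), (array([ 0.7605,  0.1285, -0.001 ]), 0.64)]
fixture [(array([0.4789, 0.2397, 0.0041]), 0.56)]
```

View pics/scene0.png

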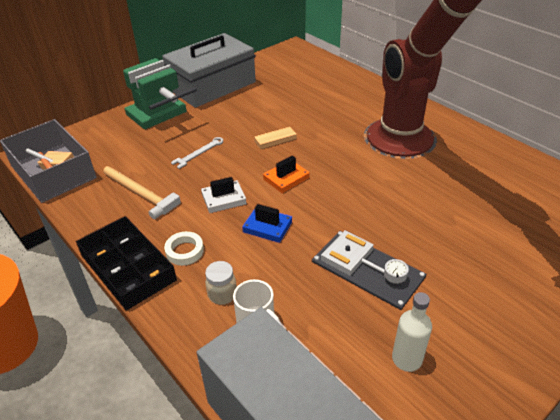

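View pics/top0.png

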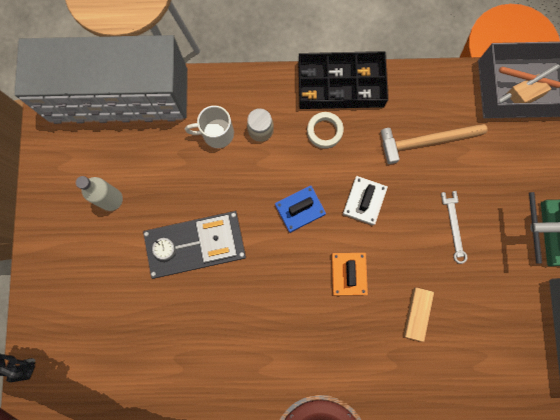

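The target plate is the bare white or aluminium one, at top (365,200) and scene (223,193). The blue and orange ones are look-alikes. The gauge is at top (163,248) and the seat at (215,238). Next I'll refine these.

```bash
cat > h.py <<'E'
import numpy as np,cv2
from workcell import robot, eyes, sign_off, spotter
def cal(n):
    c=eyes.get_calibration(n);R=cv2.Rodrigues(c["rvec"])[0];K=np.array([[c["fx"],0,c["cx"]],[0,c["fy"],c["cy"]],[0,0,1]]);return K,R,c["tvec"].ravel(),c["rvec"]
def px2z(n,uv,z):
    K,R,t,_=cal(n);uv=np.atleast_2d(uv).astype(float)
    d=(R.T@np.linalg.inv(K)@np.c_[uv,np.ones(len(uv))].T).T;o=-R.T@t
    return o+d*((z-o[2])/d[:,2])[:,None]
def proj(n,P):
    K,R,t,r=cal(n);return cv2.projectPoints(np.atleast_2d(P).astype(float),r,t,K,None)[0][:,0]
def ortho(n,pic,cx,cy,z,half,s,out=600):
    # rectified world-plane view: right=+x... up=+y
    g=np.linspace(-half,half,out);X,Y=np.meshgrid(cx+g,cy-g)
    uv=proj(n,np.c_[X.ravel(),Y.ravel(),np.full(X.size,z)]).astype(np.float32).reshape(out,out,2)
    return cv2.remap(pic,uv[...,0],uv[...,1],cv2.INTER_CUBIC)
E
python3 - <<'E'
from h import *
ims=[]
for n in("top","scene"):
    p=cv2.imread(f"pics/{n}0.png")
    a=[ortho(n,p,.456,.362,.05,.035,0,390),ortho(n,p,.479,.24,.03,.09,0,390)]
    ims.append(np.hstack(a)[:290] if 0 else np.hstack([cv2.resize(i,(300,300)) for i in a]))
cv2.imwrite("pics/rect.png",np.vstack(ims))
K,R,t,_=cal("top");K2,R2,t2,_=cal("scene");print(-R.T@t,-R2.T@t2)
# masks: plate yaw
p=cv2.imread("pics/top0.png");
for n,l in(("top","plate"),("top","fixture"),("scene","plate"),("scene","fixture")):
    for m in spotter.silhouettes(n,l):
        k=m["mask"].astype(np.uint8);print(n,l,round(m["p"],2),k.sum(),cv2.minAreaRect(cv2.findNonZero(k)))
E
```

```text
[0.32472567 0.08033344 1.24306234] [1.14165162 0.80095982 0.93139749]
top plate 0.84 1429 ((349.5, 273.5), (41.0, 35.0), 90.0)
top plate 0.82 1398 ((365.29998779296875, 200.10000610351562), (34.78504943847656, 41.74205780029297), 18.43494987487793)
top plate 0.58 1297 ((300.24078369140625, 208.0574951171875), (33.11457443237305, 40.33364486694336), 62.241458892822266)
top fixture 0.6 4636 ((193.8081817626953, 244.06106567382812), (48.86568832397461, 97.07999420166016), 77.7047348022461)
scene plate 0.72 1301 ((266.75, 222.25), (46.485477447509766, 33.5201416015625), 18.43494987487793)
scene plate 0.71 983 ((285.048828125, 175.06100463867188), (31.07857894897461, 38.10639572143555), 51.34019470214844)
scene plate 0.69 1091 ((222.57080078125, 192.93804931640625), (30.711334228515625, 40.85028076171875), 75.3791275024414)
scene fixture 0.85 4471 ((368.3104248046875, 266.96588134765625), (107.12086486816406, 46.66205596923828), 27.84758186340332)
```

View pics/rect.png

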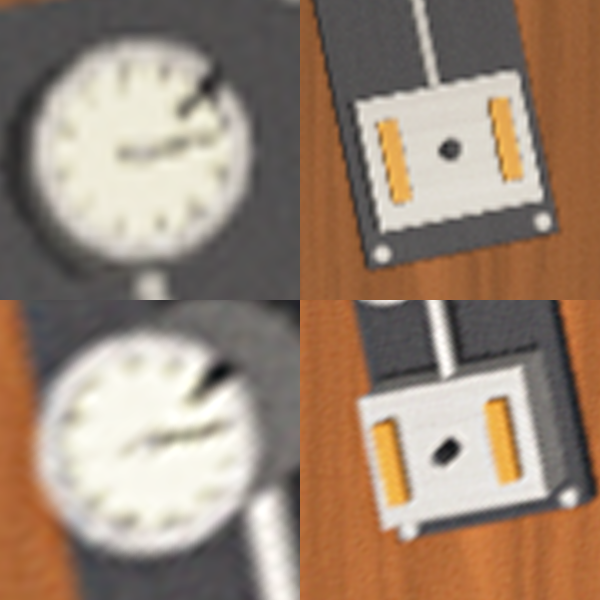

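```bash
cat >> h.py <<'E'
from scipy.spatial.transform import Rotation as Ro
def goal(x,y,z,yaw):
    o=robot.get_obs();R=Ro.from_euler("xyz",o["tool_rot"],degrees=True)
    d=R.inv().apply(np.array([x,y,z])-o["tool_pos"])/.05
    w=(R.inv()*Ro.from_euler("xyz",[180,0,yaw],degrees=True)).as_rotvec()
    print("t",round(o["clock"],2),"pos",o["tool_pos"].round(4),"rot",o["tool_rot"].round(2),"F",o["contact_force"].round(1),"w",round(o["gripper_width"],3))
    print("delta",d.round(3),w.round(4))
E
python3 - <<'E'
from h import *
goal(.455,.3628,.11,140)
# grip bar & plate by colour in rectified views
for n in("top","scene"):
    p=cv2.imread(f"pics/{n}0.png")
    d=np.load(f"pics/{n}0.npy")
    cv2.imwrite(f"pics/pl_{n}.png",np.hstack([ortho(n,p,.57,-.128,.064,.07,0,350),ortho(n,p,.57,-.128,.02,.07,0,350)]))
E
python3 -c "
import cv2,numpy as np
cv2.imwrite('pics/pl.png',np.vstack([cv2.resize(cv2.imread(f'pics/pl_{n}.png'),(600,300)) for n in('top','scene')]))"
```

```text
t 0.8 pos [0.2337 0.6065 0.2313] rot [-180.     -0.    158.93] F [ 0.7  0.2 -0.4] w 0.999
delta [-5.883 -2.957  2.426] [-1.000e-04 -0.000e+00  3.304e-01]
```

View pics/pl.png

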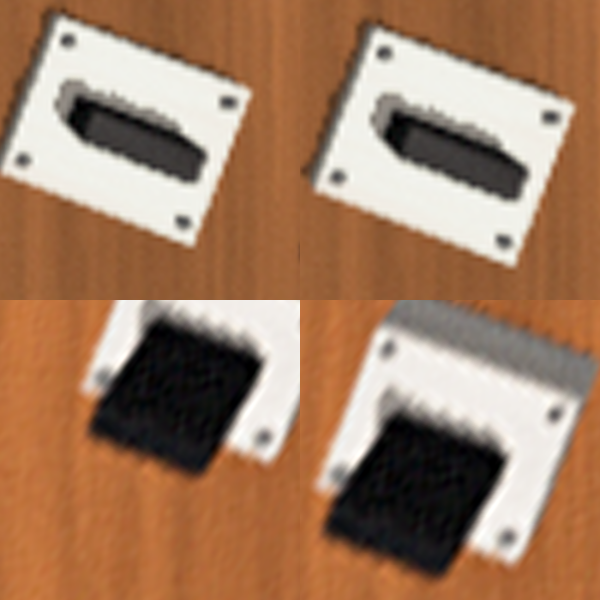

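The plate is at about (0.568, -0.126), yaw -20.4°. The fixture yaw is about 10.8°, and the zero mark is at about 43°, so the bezel has to turn about -32.5°. I'll move above the gauge.

Request:
{"name": "step_arm", "arguments": {"deltas": "-1 -0.5 0 0 0 0.1 85; -2 -1 0.4 0 0 0.2 85; -3 -1.5 0.8 0 0 0.33 85; -4 -2 1.2 0 0 0.33 85; -5 -2.5 1.6 0 0 0.33 85", "force": 40}}

```text
clock: 1.3
tool_pos: [0.3958, 0.4288, 0.1656]
tool_rot: [179.9, 0.0, 140.0]
contact_force: [1.6, 0.5, 0.2]
gripper_width: 0.997
```

Request:
{"name": "step_arm", "arguments": {"deltas": "-0.5 -0.4 0.4 0 0 0.1 85; -0.5 -0.4 0.8 0 0 0.1 85; -0.5 -0.4 0.8 0 0 0.1 85"}}

```text
clock: 1.6
tool_pos: [0.4015, 0.395, 0.1235]
tool_rot: [-179.7, 0.0, 134.2]
contact_force: [-0.2, 0.4, 0.8]
gripper_width: 0.998
```

```bash
python3 - <<'E'
from h import *
goal(.455,.3628,.025,140)
E
```

```text
t 1.6 pos [0.4015 0.395  0.1235] rot [-1.7974e+02  3.0000e-02  1.3418e+02] F [-0.2  0.4  0.8] w 0.998
delta [-1.207  0.327  1.968] [-0.0045  0.0002 -0.1016]
```

Request:
{"name": "step_arm", "arguments": {"deltas": "-0.6 0.16 0 0 0 -0.1 85; -1.2 0.33 0 0 0 -0.1 85; -1.2 0.33 0 0 0 -0.1 85; -1.2 0.33 0.2 0 0 -0.1 85"}}

```text
clock: 2.0
tool_pos: [0.4566, 0.3653, 0.1153]
tool_rot: [179.9, 0.0, 139.9]
contact_force: [-0.2, 1.5, -0.2]
gripper_width: 0.994
```

```bash
python3 - <<'E'
from h import *
goal(.455,.3628,.025,140)
E
```

```text
t 2.0 pos [0.4566 0.3653 0.1153] rot [1.7994e+02 1.0000e-02 1.3990e+02] F [-0.2  1.5 -0.2] w 0.994
delta [-0.006 -0.061  1.805] [ 0.0011  0.0002 -0.0017]
```

Request:
{"name": "step_arm", "arguments": {"deltas": "0 -0.06 0.6 0 0 0 85; 0 -0.06 1.2 0 0 0 85; 0 -0.06 1.8 0 0 0 85; 0 -0.06 1.8 0 0 0 85"}}

```text
clock: 2.4
tool_pos: [0.4503, 0.3631, 0.0215]
tool_rot: [-179.6, -0.2, 140.1]
contact_force: [-0.7, -0.4, 0.5]
gripper_width: 0.998
```

Request:
{"name": "step_arm", "arguments": {"deltas": "0 0 0 0 0 0 45; 0 0 0 0 0 0 40; 0 0 0 0 0 0 40; 0 0 0 0 0 0 40; 0 0 0 0 0 0 40"}}

```text
clock: 2.9
tool_pos: [0.4514, 0.3657, 0.0235]
tool_rot: [-179.9, -0.2, 140.2]
contact_force: [0.7, 2.9, 6.4]
gripper_width: 0.575
```

Request:
{"name": "step_arm", "arguments": {"deltas": "0 0 0 0 0 0 40; 0 0 0 0 0 0 40; 0 0 0 0 0 0 40"}}

```text
clock: 3.2
tool_pos: [0.4514, 0.3658, 0.0236]
tool_rot: [-179.9, -0.2, 140.2]
contact_force: [0.4, 1.7, 0.8]
gripper_width: 0.573
```

```bash
python3 - <<'E'
from h import *
goal(.455,.3628,.025,107)
p,d=eyes.capture("scene");cv2.imwrite("pics/s1.png",cv2.resize(p[200:340,320:460,::-1],(560,560)))
E
```

```text
t 3.2 pos [0.4514 0.3658 0.0236] rot [-179.94   -0.21  140.16] F [0.4 1.7 0.8] w 0.573
delta [-0.093  0.    -0.029] [-0.0022 -0.0032  0.5788]
```

View pics/s1.png

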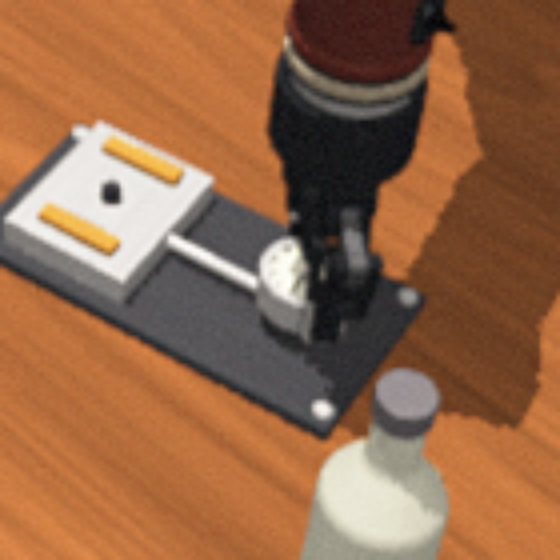

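The ring is gripped, at 49 mm rather than 50 mm, so it is about 5 mm off centre along tool x. I'll re-centre before turning.

Request:
{"name": "step_arm", "arguments": {"deltas": "0 0 0 0 0 0 62; 0 0 0 0 0 0 62; -0.1 0 0 0 0 0 62; -0.1 0 0 0 0 0 62; -0.1 0 0 0 0 0 62"}}

```text
clock: 3.75
tool_pos: [0.4556, 0.3619, 0.0236]
tool_rot: [-179.9, -0.2, 140.1]
contact_force: [0.0, 0.7, -0.7]
gripper_width: 0.725
```

Request:
{"name": "step_arm", "arguments": {"deltas": "0 0 0 0 0 0 40; 0 0 0 0 0 0 40; 0 0 0 0 0 0 40; 0 0 0 0 0 0 40"}}

```text
clock: 4.15
tool_pos: [0.4557, 0.3622, 0.0239]
tool_rot: [-180.0, -0.2, 140.1]
contact_force: [-0.1, -0.0, 2.7]
gripper_width: 0.572
```

```bash
python3 - <<'E'
from h import *
goal(.455,.3628,.025,107)
E
```

```text
t 4.15 pos [0.4557 0.3622 0.0239] rot [-179.95   -0.19  140.11] F [-0.1 -0.   2.7] w 0.572
delta [ 0.019 -0.    -0.023] [-0.0017 -0.003   0.5779]
```

Request:
{"name": "step_arm", "arguments": {"deltas": "0 0 0 0 0 0.13 40; 0 0 0 0 0 0.26 40; 0 0 0 0 0 0.39 40; 0 0 0 0 0 0.5 40; 0 0 0 0 0 0.567 40"}}

```text
clock: 4.65
tool_pos: [0.4555, 0.362, 0.0239]
tool_rot: [-179.8, -0.1, 107.5]
contact_force: [-2.1, -1.7, 1.8]
gripper_width: 0.574
```

```bash
python3 - <<'E'
from h import *
goal(.455,.3628,.025,107)
E
```

```text
t 4.65 pos [0.4555 0.362  0.0239] rot [-1.7984e+02 -1.0000e-01  1.0746e+02] F [-2.1 -1.7  1.8] w 0.574
delta [ 0.018 -0.005 -0.023] [-0.0029 -0.0018  0.0079]
```

Request:
{"name": "step_arm", "arguments": {"deltas": "0 0 0 0 0 0 40; 0 0 0 0 0 0 85; 0 0 0 0 0 0 85; 0 0 0 0 0 0 85; 0 0 0 0 0 0 85"}}

```text
clock: 5.15
tool_pos: [0.4555, 0.3619, 0.0238]
tool_rot: [-179.8, -0.1, 107.5]
contact_force: [0.1, -0.4, -0.8]
gripper_width: 0.999
```

Request:
{"name": "step_arm", "arguments": {"deltas": "0 0 -0.6 0 0 0 85; 0 0 -1.4 0 0 0 85; 0 0 -2.4 0 0 0 85; -0 2 -3.4 0 0 -0.14 85; 0 3 -3.6 0 0 -0.28 85"}}

```text
clock: 5.65
tool_pos: [0.5439, 0.3908, 0.1863]
tool_rot: [179.9, -0.2, 124.0]
contact_force: [1.0, 1.0, -0.1]
gripper_width: 0.997
```

```bash
python3 - <<'E'
from h import *
goal(.5685,-.126,.17,159.6)
a=[]
for n in("top","scene"):
    p,d=eyes.capture(n);p=p[:,:,::-1].copy();cv2.imwrite(f"pics/{n}2.png",p)
    a.append(ortho(n,p,.455,.3628,.05,.035,0,400))
    print([(np.round(x["centre"],4),round(x["p"],2)) for x in spotter.tip_of(n,"zero_mark")])
cv2.imwrite("pics/rect2.png",np.hstack(a))
E
```

```text
t 5.65 pos [0.5439 0.3908 0.1863] rot [179.94  -0.2  123.97] F [ 1.   1.  -0.1] w 0.997
delta [-8.847 -5.367  0.29 ] [ 0.0021 -0.0031 -0.6219]
[(array([0.4792, 0.3698, 0.0507]), 0.82)]
[(array([0.4757, 0.3686, 0.0522]), 0.69)]
```

View pics/rect2.png

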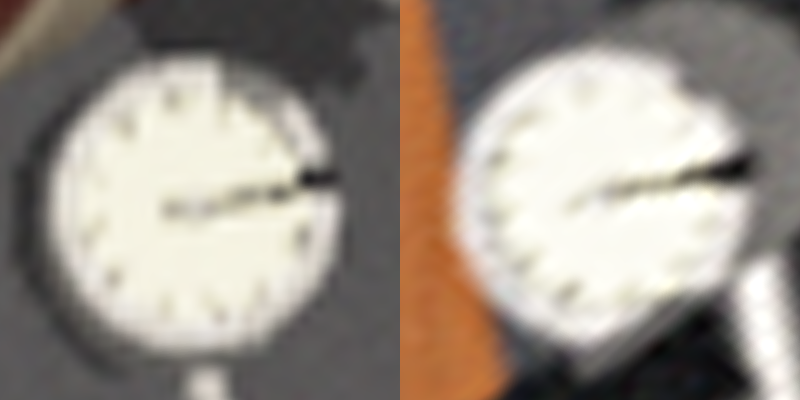

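The zero mark is in line with the needle in both views: mark at (320,178) and (735,168), offset under 2°. On to the plate.

Request:
{"name": "step_arm", "arguments": {"deltas": "-0.8 -0.5 0 0 0 -0.12 85; -1.6 -1 0 0 0 -0.24 85; -2.4 -1.5 0 0 0 -0.36 85; -3.2 -2 0 0 0 -0.5 85; -4 -2.5 0 0 0 -0.62 85"}}

```text
clock: 6.35
tool_pos: [0.5472, 0.1515, 0.1812]
tool_rot: [-179.8, -0.4, 159.3]
contact_force: [1.3, -0.4, -0.5]
gripper_width: 0.998
```

```bash
python3 - <<'E'
from h import *
goal(.5685,-.126,.13,159.6)
E
```

```text
t 6.35 pos [0.5472 0.1515 0.1812] rot [-179.85   -0.39  159.28] F [ 1.3 -0.4 -0.5] w 0.998
delta [-2.368 -5.037  1.021] [-0.0026 -0.0068 -0.0055]
```

Request:
{"name": "step_arm", "arguments": {"deltas": "-0.4 -0.9 0 0 0 0 85; -0.8 -1.8 0 0 0 0 85; -1.2 -2.6 0 0 0 0 85; -1.6 -3.4 0.2 0 0 0 85; -2 -4.2 0.4 0 0 0 85"}}

```text
clock: 6.85
tool_pos: [0.5643, -0.0808, 0.1603]
tool_rot: [-179.8, -0.5, 159.3]
contact_force: [0.4, -0.2, 0.1]
gripper_width: 0.997
```

```bash
python3 - <<'E'
from h import *
goal(.5685,-.126,.12,159.6)
E
```

```text
t 6.85 pos [ 0.5643 -0.0808  0.1603] rot [-179.85   -0.55  159.33] F [ 0.4 -0.2  0.1] w 0.997
delta [-0.405 -0.814  0.804] [-0.0026 -0.0095 -0.0047]
```

Request:
{"name": "step_arm", "arguments": {"deltas": "-0.2 -0.4 0.2 0 0.01 0 85; -0.4 -0.8 0.5 0 0.01 0 85; -0.4 -0.81 0.8 0 0.01 0 85; -0.4 -0.81 0.8 0 0.01 0 85"}}

```text
clock: 7.25
tool_pos: [0.5646, -0.1251, 0.1173]
tool_rot: [-179.8, -1.6, 159.3]
contact_force: [-0.1, 0.6, -0.7]
gripper_width: 0.992
```

```bash
python3 - <<'E'
from h import *
goal(.5685,-.126,.030,159.6)
E
```

```text
t 7.25 pos [ 0.5646 -0.1251  0.1173] rot [-179.78   -1.59  159.26] F [-0.1  0.6 -0.7] w 0.992
delta [-0.127  0.018  1.744] [-0.0038 -0.0278 -0.006 ]
```

I tilted the wrong way there; correcting the tilt as I go down.

Request:
{"name": "step_arm", "arguments": {"deltas": "-0.1 0.02 0.2 0 -0.028 0 85; -0.13 0.02 0.7 0 -0.028 -0.006 85; -0.13 0.02 1.2 0 -0.028 -0.006 85; -0.13 0.02 1.72 0 -0.028 -0.006 85; -0.13 0.02 1.72 0 -0.028 -0.006 85"}}

```text
clock: 7.75
tool_pos: [0.5652, -0.1233, 0.0285]
tool_rot: [-179.8, -0.5, 159.7]
contact_force: [-0.4, -0.3, 0.3]
gripper_width: 1.0
```

```bash
python3 - <<'E'
from h import *
goal(.5685,-.126,.030,159.6)
a=[]
for n in("top","scene"):
    p,d=eyes.capture(n);p=p[:,:,::-1].copy()
    u=proj(n,[.5685,-.126,.04])[0].astype(int);a.append(cv2.resize(p[u[1]-50:u[1]+50,u[0]-50:u[0]+50],(400,400)))
cv2.imwrite("pics/g3.png",np.hstack(a))
E
```

```text
t 7.75 pos [ 0.5652 -0.1233  0.0285] rot [-179.76   -0.5   159.73] F [-0.4 -0.3  0.3] w 1.0
delta [-0.08  -0.027 -0.031] [-0.0042 -0.0086  0.0024]
```

View pics/g3.png

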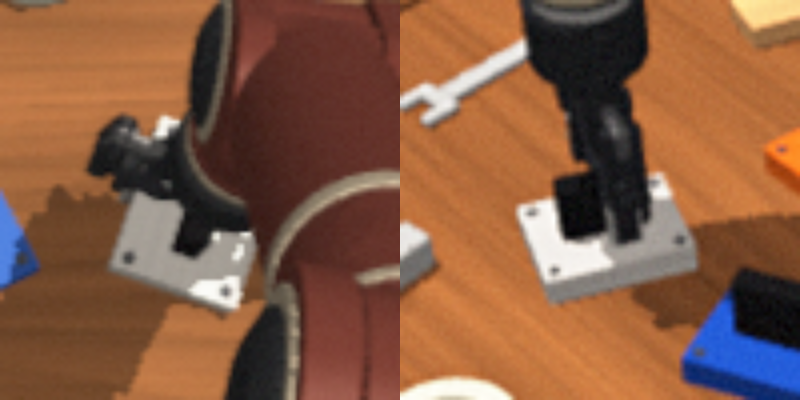

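The fingers straddle the bar grip. I'll fix the last few mm, level the tool and close.

Request:
{"name": "step_arm", "arguments": {"deltas": "-0.08 -0.03 0 -0.004 -0.009 0 85; -0.08 -0.03 0 -0.004 -0.009 0 60; -0.08 -0.03 0 -0.004 -0.009 0 30; -0.08 -0.03 0 -0.004 -0.009 0 10; -0.08 -0.03 0 -0.004 -0.009 0 8", "force": 80}}

```text
clock: 8.35
tool_pos: [0.5718, -0.1275, 0.032]
tool_rot: [180.0, 0.5, 159.7]
contact_force: [-0.4, 0.2, 0.4]
gripper_width: 0.319
```

Request:
{"name": "step_arm", "arguments": {"deltas": "0 0 0 0 0 0 8; 0 0 0 0 0 0 8; 0 0 0 0 0 0 8; 0 0 0 0 0 0 8; 0 0 0 0 0 0 8"}}

```text
clock: 8.85
tool_pos: [0.5718, -0.1274, 0.0321]
tool_rot: [179.9, 0.5, 159.7]
contact_force: [0.2, 0.1, 2.3]
gripper_width: 0.203
```

```bash
python3 - <<'E'
from h import *
goal(.5685,-.126,.030,159.6)
E
```

```text
t 8.85 pos [ 0.5718 -0.1274  0.0321] rot [179.95   0.5  159.69] F [0.2 0.1 2.3] w 0.203
delta [0.073 0.003 0.042] [0.0009 0.0087 0.0016]
```

The grip reads 17.3 mm, so it's on the bar. Lifting.

Request:
{"name": "step_arm", "arguments": {"deltas": "0 0 -0.3 0 0 0 8; 0 0 -0.9 0 0 0 8; 0 0 -1.6 0 0 0 8; 0 0 -2.3 0 0 0 8; 0 0 -2.3 0 0 0 8"}}

```text
clock: 9.35
tool_pos: [0.5739, -0.128, 0.1513]
tool_rot: [179.9, 1.0, 159.7]
contact_force: [1.4, -0.5, -3.0]
gripper_width: 0.198
```

```bash
python3 - <<'E'
from h import *
goal(.479,.24,.12,190.8)
E
```

```text
t 9.35 pos [ 0.5739 -0.128   0.1513] rot [179.87   1.05 159.68] F [ 1.4 -0.5 -3. ] w 0.198
delta [4.346 6.241 0.561] [-0.0027  0.0184 -0.5431]
```

Request:
{"name": "step_arm", "arguments": {"deltas": "0.5 0.7 0 0 0.01 -0.1 8; 1.1 1.5 0 0 0.01 -0.2 8; 1.7 2.4 0 0 0.01 -0.3 8; 2.3 3.3 0 0 0.01 -0.42 8; 2.9 4.1 0 0 0.01 -0.54 8"}}

```text
clock: 9.85
tool_pos: [0.5096, 0.1083, 0.1475]
tool_rot: [-179.7, 0.3, -169.1]
contact_force: [0.8, 0.4, -3.5]
gripper_width: 0.195
```

```bash
python3 - <<'E'
from h import *
goal(.479,.24,.12,190.8)
E
```

```text
t 9.85 pos [0.5096 0.1083 0.1475] rot [-179.72    0.25 -169.11] F [ 0.8  0.4 -3.5] w 0.195
delta [0.106 2.706 0.536] [-0.0048  0.0045  0.0016]
```

Request:
{"name": "step_arm", "arguments": {"deltas": "0.03 0.7 0 0 0 0 8; 0.06 1.5 0.1 0 0 0 8; 0.1 2.3 0.25 -0.005 0 0 8; 0.1 2.7 0.4 -0.005 0 0 8; 0.1 2.7 0.5 -0.005 0 0 8"}}

```text
clock: 10.35
tool_pos: [0.4763, 0.2442, 0.1197]
tool_rot: [179.8, 0.0, -168.7]
contact_force: [0.3, -0.0, -4.1]
gripper_width: 0.201
```

```bash
python3 - <<'E'
from h import *
goal(.479,.24,.12,190.8)
a=[]
for n in("top","scene"):
    p,d=eyes.capture(n);p=p[:,:,::-1].copy();cv2.imwrite(f"pics/{n}4.png",p);np.save(f"pics/{n}4.npy",d)
    a.append(ortho(n,p,.479,.24,.108,.08,0,400))
    print([(np.round(x["centre"],4),round(x["p"],2)) for x in spotter.tip_of(n,"plate")])
cv2.imwrite("pics/g4.png",np.hstack(a))
E
```

```text
t 10.35 pos [0.4763 0.2442 0.1197] rot [ 1.7985e+02  4.0000e-02 -1.6865e+02] F [ 0.3 -0.  -4.1] w 0.201
delta [-0.037 -0.093 -0.007] [0.0027 0.0007 0.0095]
[(array([ 0.3901, -0.0817,  0.0024]), 0.91), (array([ 0.5528,  0.0351, -0.0025]), 0.69), (array([0.4562, 0.3628, 0.0487]), 0.47)]
[(array([ 0.3911, -0.0793, -0.0022]), 0.97), (array([0.5532, 0.0349, 0.0017]), 0.9), (array([0.4731, 0.2342, 0.0849]), 0.85), (array([0.7613, 0.1314, 0.0012]), 0.72)]
```

View pics/g4.png

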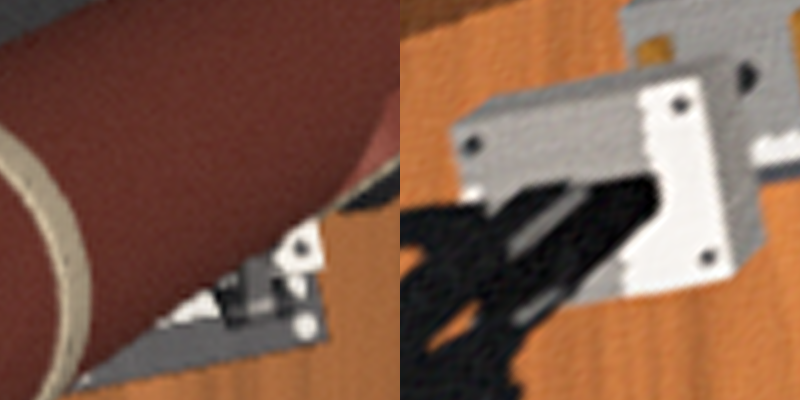

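View pics/scene4.png

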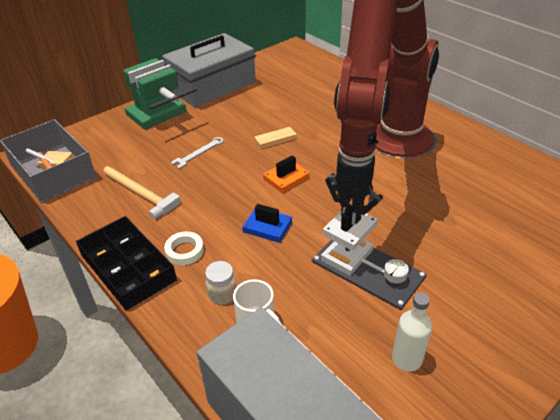

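```bash
python3 - <<'E'
from h import *
goal(.479,.24,.12,190.8)
p,d=eyes.capture("scene");p=p[:,:,::-1].copy()
K,R,t,_=cal("scene")
def pts(uv):
    uv=np.array(uv,float);z=np.array([d[int(v),int(u)] for u,v in uv])
    P=(np.linalg.inv(K)@np.c_[uv,np.ones(len(uv))].T*z).T;return (P-t)@R
u=proj("scene",[.479,.24,.108])[0].astype(int);print(u)
cv2.imwrite("pics/z5.png",cv2.resize(p[u[1]-35:u[1]+35,u[0]-35:u[0]+35],(560,560),interpolation=cv2.INTER_CUBIC));
cv2.imwrite("pics/o5.png",np.hstack([ortho("scene",p,.479,.24,.108,.07,0,400),ortho("scene",cv2.imread("pics/scene0.png"),.479,.24,.03,.07,0,400)]))
goal(.479,.24,.12,190.8)
for m in spotter.silhouettes("scene","plate"):
    k=m["mask"];
    if k[u[1]-20:u[1]+20,u[0]-25:u[0]+25].sum()<100: continue
    v,uu=np.nonzero(k);P=pts(np.c_[uu,v]);ok=(P[:,2]>.0)&(P[:,2]<.2);h=np.histogram(P[ok,2],np.arange(.07,.13,.003));print(h[0],h[1].round(3))
    T=P[(P[:,2]>.102)&(P[:,2]<.114)];r=cv2.minAreaRect(T[:,:2].astype(np.float32)*1000);print(m["p"],np.median(T[:,2]),r)
E
```

```text
t 10.55 pos [0.4794 0.2376 0.1209] rot [-1.7989e+02  1.4000e-01 -1.6924e+02] F [ 0.6 -0.3 -4. ] w 0.2
delta [-0.002  0.049  0.017] [-0.0019  0.0024 -0.0007]
[349 224]
t 10.6 pos [0.4797 0.2376 0.1213] rot [-179.91    0.2  -169.28] F [ 0.1 -0.1 -3.5] w 0.198
delta [0.006 0.05  0.026] [-0.0015  0.0034 -0.0013]
[  0   0   0   0   0   5  20  37  49  60  43  65 379 350  30  11   8   9
  16] [0.07  0.073 0.076 0.079 0.082 0.085 0.088 0.091 0.094 0.097 0.1   0.103
 0.106 0.109 0.112 0.115 0.118 0.121 0.124 0.127]
0.56 0.10876204227229086 ((478.05621337890625, 238.01414489746094), (103.51812744140625, 81.88827514648438), 10.213099479675293)
```

View pics/o5.png

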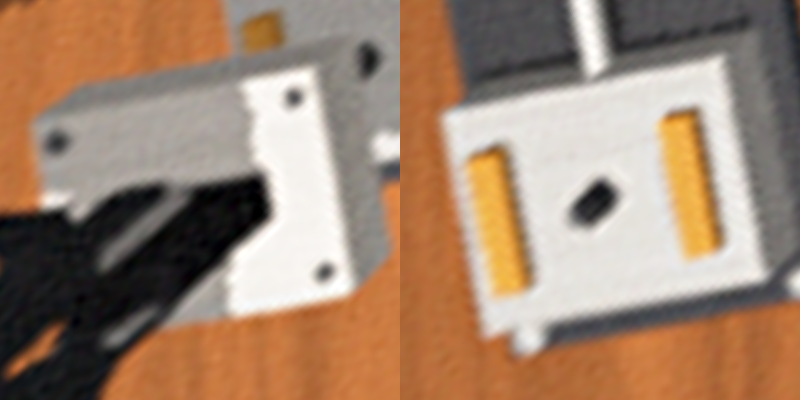

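The arm has now settled (the earlier reading was taken mid-motion). The plate sits about 3.5 mm toward -x from the TCP, so the TCP target is (0.4835, 0.2408). I'll come down to just above the pin and settle.

```bash
python3 - <<'E'
from h import *
goal(.4835,.2408,.079,190.7)
E
```

```text
t 10.65 pos [0.4799 0.2379 0.1216] rot [-179.94    0.24 -169.27] F [-0.  -0.2 -3.3] w 0.199
delta [-0.077  0.044  0.853] [-0.001   0.0042  0.0005]
```

Request:
{"name": "step_arm", "arguments": {"deltas": "-0.08 0.05 0.3 0 0.004 0 8; -0.08 0.05 0.6 0 0.004 0 8; -0.08 0.05 0.82 0 0.004 0 8; -0.08 0.05 0.82 0 0.004 0 8; -0.08 0.05 0.82 0 0.004 0 8"}}

```text
clock: 11.15
tool_pos: [0.4836, 0.2409, 0.0803]
tool_rot: [-179.9, -0.0, -169.3]
contact_force: [0.1, -0.2, -3.0]
gripper_width: 0.2
```

```bash
python3 - <<'E'
from h import *
goal(.4835,.2408,.072,190.7)
p,d=eyes.capture("scene");p=p[:,:,::-1].copy()
goal(.4835,.2408,.072,190.7)
cv2.imwrite("pics/o6.png",np.hstack([ortho("scene",p,.479,.24,.067,.07,0,400),ortho("scene",p,.479,.24,.03,.07,0,400)]))
E
```

```text
t 11.15 pos [0.4836 0.2409 0.0803] rot [-1.7993e+02 -2.0000e-02 -1.6929e+02] F [ 0.1 -0.2 -3. ] w 0.2
delta [ 0.003 -0.002  0.166] [-0.0011 -0.0003  0.0002]
t 11.2 pos [0.484  0.2413 0.0808] rot [-1.7996e+02  5.0000e-02 -1.6928e+02] F [ 0.4 -0.3 -2.2] w 0.2
delta [ 0.011 -0.007  0.177] [-0.0007  0.0009  0.0003]
```

View pics/o6.png

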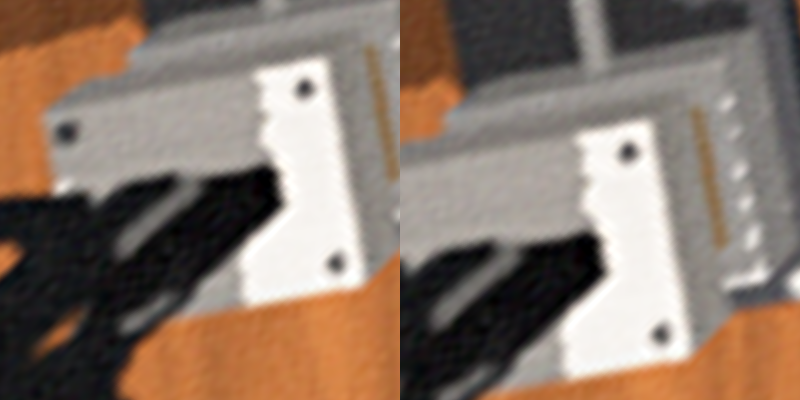

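The plate is within about 1.2 mm of the seat centre in the scene camera. Lowering onto the pin.

Request:
{"name": "step_arm", "arguments": {"deltas": "0 -0.02 0.08 0 0 0 8; 0 -0.02 0.16 0 0 0 8; 0 -0.02 0.22 0 0 0 8; 0 -0.02 0.22 0 0 0 8"}}

```text
clock: 11.6
tool_pos: [0.4838, 0.2401, 0.0694]
tool_rot: [-179.9, -0.0, -169.3]
contact_force: [-0.2, 0.0, -3.2]
gripper_width: 0.198
```

No contact force with the plate bottom at 37 mm, so the hole is over the pin. Pressing down in small steps.

Request:
{"name": "step_arm", "arguments": {"deltas": "0 0 0.04 0 0 0 8; 0 0 0.08 0 0 0 8; 0 0 0.12 0 0 0 8; 0 0 0.14 0 0 0 8; 0 0 0.14 0 0 0 8", "force": 110}}

```text
clock: 12.1
tool_pos: [0.4839, 0.2403, 0.0636]
tool_rot: [-180.0, 0.1, -169.3]
contact_force: [-2.2, -1.1, 6.4]
gripper_width: 0.194
```

Request:
{"name": "step_arm", "arguments": {"deltas": "0 0 0.03 0 0 0 8; 0 0 0.06 0 0 0 8; 0 0 0.08 0 0 0 8; 0 0 0.08 0 0 0 8; 0 0 0.08 0 0 0 8"}}

```text
clock: 12.6
tool_pos: [0.4838, 0.2403, 0.0622]
tool_rot: [-179.9, 0.1, -169.3]
contact_force: [-6.1, -3.2, 15.9]
gripper_width: 0.19
```

```bash
python3 - <<'E'
from h import *
goal(.4835,.2408,.06,190.7)
p,d=eyes.capture("scene");p=p[:,:,::-1].copy()
goal(.4835,.2408,.06,190.7)
cv2.imwrite("pics/o7.png",np.hstack([ortho("scene",p,.479,.24,.05,.07,0,400),ortho("scene",p,.455,.3628,.05,.035,0,400)]))
u=proj("scene",[.479,.24,.04])[0].astype(int);cv2.imwrite("pics/z7.png",cv2.resize(p[u[1]-35:u[1]+65,u[0]-50:u[0]+90],None,fx=5,fy=5,interpolation=cv2.INTER_CUBIC))
E
```

```text
t 12.6 pos [0.4838 0.2403 0.0622] rot [-1.7995e+02  1.1000e-01 -1.6928e+02] F [-6.1 -3.2 15.9] w 0.19
delta [0.004 0.012 0.044] [-0.001   0.0018  0.0003]
t 12.65 pos [0.4838 0.2403 0.0622] rot [-1.7995e+02  1.1000e-01 -1.6928e+02] F [-6.  -2.7 16.6] w 0.193
delta [0.005 0.012 0.045] [-0.0009  0.0019  0.0003]
```

View pics/o7.png

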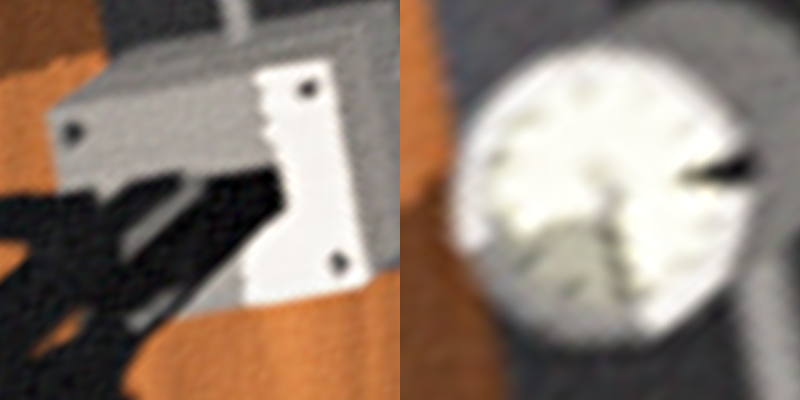

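View pics/z7.png

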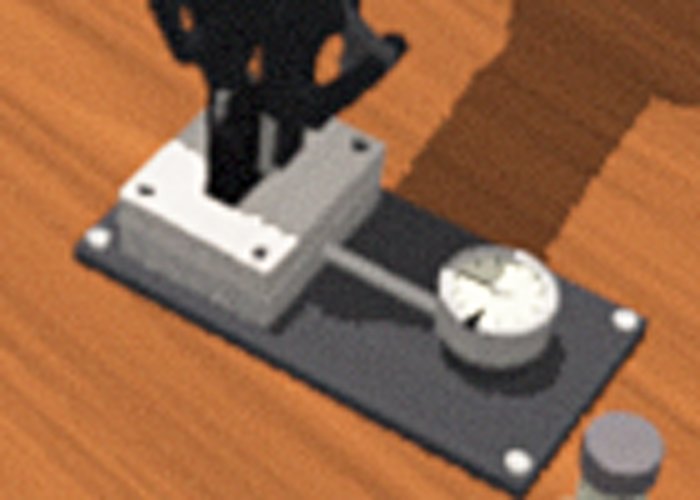

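The needle has swung about 90° clockwise, so the lifters are flush. The bezel mark hasn't moved and the plate looks flat. I'll add a little more press, then verify at rest.

Request:
{"name": "step_arm", "arguments": {"deltas": "0 0 0.08 0 0 0 8; 0 0 0.08 0 0 0 8; 0 0 0.08 0 0 0 8; 0 0 0.08 0 0 0 8; 0 0 0.08 0 0 0 8"}}

```text
clock: 13.15
tool_pos: [0.4838, 0.2403, 0.0621]
tool_rot: [-179.9, 0.2, -169.3]
contact_force: [-7.8, -3.0, 25.8]
gripper_width: 0.196
```

```bash
python3 - <<'E'
from h import *
goal(.4835,.2408,.06,190.7)
p,d=eyes.capture("scene");p=p[:,:,::-1].copy()
eyes.capture("top");eyes.capture("top")
goal(.4835,.2408,.06,190.7)
cv2.imwrite("pics/o8.png",np.hstack([ortho("scene",p,.479,.24,.05,.07,0,400),ortho("scene",p,.455,.3628,.05,.035,0,400)]))
E
```

```text
t 13.15 pos [0.4838 0.2403 0.0621] rot [-179.93    0.2  -169.29] F [-7.8 -3.  25.8] w 0.196
delta [0.005 0.012 0.043] [-0.0012  0.0035  0.0002]
t 13.3 pos [0.4839 0.2403 0.0622] rot [-179.93    0.2  -169.29] F [-8.5 -4.8 24.5] w 0.19
delta [0.005 0.012 0.043] [-0.0012  0.0036  0.0002]
```

View pics/o8.png

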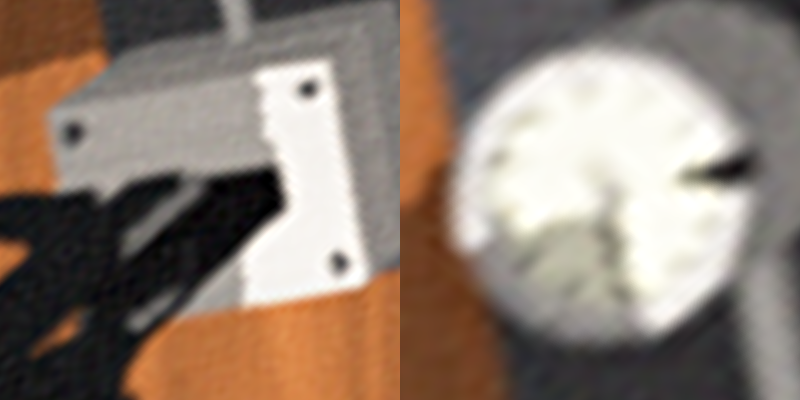

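The extra 9 N moved the plate only 0.1 mm, so it is hard on the seat and at rest. Plate centre, yaw and zero mark are unchanged, so I'm handing in.

```bash
python3 -c "
from workcell import sign_off
print(sign_off())"
```

```text
the job is handed in; nothing more can be done
None
```

I set the bezel to zero and pressed the plate home on the pin. I handed in at 13.3 s with the plate still gripped and pressed; `sign_off` gives no verdict.

- **Bezel:** I turned it about 32.5° clockwise. The zero mark then stood at the needle tip in both cameras, by eye within about 2° (limit 0.12 rad, about 7°), and it did not move during pressing.
- **Plate on the pin:** I used the bare aluminium plate, not the blue or orange look-alikes. It went over the pin without contact force. Just before it went on, it was within about 1.2 mm of the seat centre in the scene camera.
- **Pressed home:** The tool was at rest, level within about 0.2° and in line with the seat within about 0.5°. The tool force was about 25 N upward, and 9 N more push moved it only 0.1 mm. The needle swung about 90°, which fits the lifters being flush.

**Slips and disagreements:**
- My first grip on the bezel was about 5 mm off centre, so I re-gripped before turning it.
- One small tilt correction went the wrong way and I undid it on the next move.
- An early plate measurement disagreed by about 6 mm because the arm was still moving. After it settled, the camera and tool readings agreed to about 2 mm.
- At the end a sideways force of about 9 N remained on the tool, probably the plate bearing on the pin.

I did not touch any bystander, but I did not measure their positions again at the end.

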